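# Turn the desk organiser's insert round and shut its flap

## Task

The white insert of the desk organiser was put back the wrong way round: its tall pen box stands at the flap end, so the flap cannot shut. Lift the insert clear of the case by its handle, turn it half a turn, lower it gently (do not drop it) fully home in the case with the low tray at the flap end, then shut the flap flat over the low tray. Leave the bottles and the mug where they stand.

Things in the scene. Friction and masses are not known exactly. Their poses are not given: they have to be found in the camera images.
- case: Grey open-topped organiser case fixed to the desk, 200 (x) x 130 (y) x 55 (z) mm outside, walls and floor 5 mm thick, so 190 x 120 mm inside. Origin at the centre of its underside on the desk; z up; x along its length. The flap is hinged along the rim of its -x end.
- case_floor (a point): Centre of the case's inner floor, 5 mm above the desk; axes as the case.
- insert: Loose white insert 0.2 to 0.4 kg, 184 (x) x 114 (y) mm: 3 mm clear of the case all round. Origin at the centre of its underside, z up. Low tray (walls 38 mm high) from x = -92 to +32 mm, tall pen box (75 mm high) from +32 to +92 mm. It starts home in the case but turned half round: its x opposite to the case's x; it belongs with its x along the case's x. Home, its underside is 5 mm above the desk.
- handle (a point): Centre of the insert's carrying handle, above the insert's origin: a level bar along y, 14 mm thick (x), 92 mm long (y), from 90 to 112 mm above the underside (this point at 101 mm), on two 12 x 8 mm posts at y = +-42 mm. Pinch the bar across x; the insert balances near it. Axes as the insert.
- low_end (a point): Point on the floor of the insert's low tray, at x = -60 mm, y = 0, 4 mm above the insert's underside.
- flap (a joint): Angle of the grey flap, rad: 0 = shut flat over the case's -x end, 1.57 = upright, up to 2.15 = leaning back outwards. It begins open (1.75 to 2.1). Stiff hinge: it stays where it is left; about 1 N at its free edge moves it. Shut, its underside is 56 mm and its top 60 mm above the desk; the tall pen box under it would stop it.
- flap_hinge (a point): Middle of the flap's hinge line (which runs along the case's y), at x = -100 mm, z = 58 mm in the case frame; fixed to the case.
- flap_edge (a point): Middle of the flap's free edge, 70 mm from the hinge line; it moves with the flap. The flap is a plate 70 x 128 x 4 mm; on its outer face by the free edge is a black lip 50 mm long, 8 mm wide, 8 mm proud.
- bottle_tall: White bottle standing on the desk, diameter 70 mm, 170 mm tall; origin at the centre of its underside. Bystander.
- bottle_short: Squat amber jar with a blue cap, diameter 72 mm, 100 mm tall; origin at the centre of its underside. Bystander.
- mug: White mug, rim diameter 80 mm, 85 mm tall, handle to its +y; origin at the centre of its underside. Bystander.
There are look-alikes about, which are no part of the job. There is more than one size of the case; the job needs the middle-sized.

How it is judged:
On the way, in this order (a step that is already met when the one before it is completed fails the run):
1. the insert is lifted clear of the case (z of insert in the frame of case above 0.056 m and contact force between the fingers and insert above 0.5 N), for 0.2 s.
2. the insert is fully home in the case with the low tray at the flap end (horizontal distance between insert and case_floor below 0.006 m and z of insert in the frame of case below 0.008 m and angle between insert's own z axis and vertical below 0.03 rad and x of low_end in the frame of case below -0.05 m), for 0.2 s.
3. the flap is shut (value of joint flap below 0.08 rad), for 0.2 s.
At the end, for the whole second after the job is handed in: The insert rests level and fully home in the case (origin within 6 mm of the middle of the case's floor in plan and within 3 mm of it in height, tilt under 0.03 rad), its low tray at the flap end, at rest and released; the flap is shut (under 0.08 rad) (all of step 2 and value of joint flap below 0.08 rad and linear speed of insert below 0.02 m/s); the robot touches nothing.
It fails at once if the tall bottle is pushed more than 25 mm or tipped (distance of bottle_tall from where it was at the start of the episode above 0.025 m or angle between bottle_tall's own z axis and vertical above 0.4 rad).
It fails at once if the squat bottle is pushed more than 25 mm or tipped (distance of bottle_short from where it was at the start of the episode above 0.025 m or angle between bottle_short's own z axis and vertical above 0.4 rad).
It fails at once if the mug is pushed more than 25 mm or tipped (distance of mug from where it was at the start of the episode above 0.025 m or angle between mug's own z axis and vertical above 0.4 rad).
It fails at once if the insert is dropped (falls free faster than 0.7 m/s, a fall of about 25 mm) (linear speed of insert above 0.7 m/s and contact force between the fingers and insert below 0.1 N).
It also fails if it takes over 64 s, if anything falls off the work surface, if the arm or the gripper's body presses on something with over 40 N, if the wrist force passes 120 N, or if a joint passes its speed limit or range.

## Robot

A 6-joint arm with a two-finger parallel gripper is mounted at the origin on the work surface. World frame = base frame: x ahead of the robot, y to its left, z up, the work surface at z = 0. Lengths are in m, angles in rad, forces in N, time in s.
With the tool pointing down it reaches from about 0.3 to 0.875 m from the base axis. Payload 6.4 kg.
Tool frame: the origin (TCP) lies midway between the tips of the shut fingers; the grasp point (between the pads) lies 19 mm behind it; x points along the fingers, y is the direction in which the jaws open and shut, and the axes are right-handed (so a half turn about x gives the same grasp; the last joint's range is limited). The gripper opens to 85 mm and grips with 20 to 120 N. Pads are 22 mm wide; open, the fingers measure 114 mm over their backs; the gripper's body (76 mm by 85 mm) begins 54 mm behind the grasp point. The pads swing forward as they close: fully open they stand 13 mm farther back than shut.
Start: joints at [-0.206, 0.181, 1.607, -0, 1.354, -0.206], TCP at [0.575, 0, 0.196] pointing down, gripper open.
Joint ranges: [-2.99, 2.99], [-0.89, 2.07], [0.3, 2.58], [-1.14, 4.28], [0, 2.63], [-3.12, 3.12]. Speed limits (rad/s): [2.57, 2.57, 3.01, 3.14, 3.14, 3.14].

## Interface

Orientations are given as a unit quaternion [w, x, y, z].
In Python, from bench import ctrl gives the robot as it stands.
- The arm moves only by the tool step_arm, never from a script. Its argument "motion" is a list of rows, each a list of 7 numbers: the shift along the tool's x, y, z in mm, then the turn, a rotation vector about the tool's x, y, z in degrees, then the closure in counts, from 0 (fully open) to 255 (shut). In form: [[tx, ty, tz, rx, ry, rz, hand], ...]. A call has 1 to 10 rows; each row is the pose to reach, as a shift and turn from the pose commanded when the call began, along the tool's axes at that moment; what a row does not reach only later rows make up. A row lasts 1/8 s, in which the tool goes at most 62.5 mm and 10.7 degrees, less where a joint would pass 70% of its speed; a pose out of reach is approached as far as the arm can. A call with a gripper value outside its range is refused whole. The fingers move at their own pace and stop on an object; the grip force is fixed at half the most. Time passes only in rows, so rows that repeat a pose let the fingers close. It gives the time, the measured TCP pose, the force and the opening at its end, in the units of the state.
- ctrl.get_obs(): the state, without advancing time (a new reading comes with each control period).
- ctrl.camera(name): name is "scene" or "side" or "wrist"; returns (picture, depth): 384x512x3 uint8, red, green, blue; 384x512 float32, m along the optical axis (not along the pixel's ray), 0 where there is no reading.
- ctrl.camera_info(name): a dict with "fx", "fy", "cx", "cy" (pixels), "T" (4x4, takes a point from camera to world coordinates); the wrist camera has in their place "hand_eye" (4x4, takes a point from camera to tool coordinates, whose origin is the TCP and whose axes are the tool frame's). Camera axes: x right, y down, z forward; pixel columns grow to the right and rows downward; lengths in m; the calibration is good to about 2 mm. The wrist camera is an equidistant fisheye: a pixel r from the principal point sees the ray r / f radians off the axis. A picture is of the moment at which its call begins: read the wrist's pose just before it. camera_info takes no time and is no camera call.
- ctrl.hand_in(): hands the job in, once; it reports no verdict.
The state is a dict: "time_s": time; "q": joint angles; "dq": joint speeds; "joint_efforts": joint torques, N m; "eef_pos": TCP position; "eef_rot": TCP orientation; "wrist_force": force on the tool from outside, world axes, zero at the start; "torque": the same for the moment, N m; "opening": opening from 0.0 (shut) to 1.0 (fully open).
Only numpy, scipy, OpenCV 4.12 (cv2) and the standard library are available. Lean on these libraries where they do the work, as an engineer would, in place of code of your own. Each camera call takes 0.05 s, during which the arm holds its last target. There are 200 camera calls.

## Working session

There is one attempt and no reset: what is moved stays moved. The work goes in short steps, Python scripts to look and compute and a tool call to move; the robot and the scene stay as the last step left them, time stands still between calls to the robot, and variables do not carry over. Pictures are saved under pics/ and viewed, about 8 in all and at most 12, crops included, and the job is handed in when it is done.

Besides the shell and the picture viewer there is one more tool, called after "Request:" as name(argument=value, ...), one argument or row to a line, values as JSON. step_arm: Moves the arm, as the interface text tells. Its arguments: {"type":"object","properties":{"motion":{"type":"array","items":{"type":"array","items":{"type":"number"}}}},"required":["motion"]}

```bash
mkdir -p pics; ls; cat > h.py <<'E'
import numpy as np, cv2
from bench import ctrl
def grab(n):
    im,d=ctrl.camera(n); np.savez(f'pics/{n}.npz',im=im,d=d); return im,d
def pts(n,d):
    i=ctrl.camera_info(n); v,u=np.mgrid[:384,:512]
    P=np.stack([(u-i['cx'])/i['fx']*d,(v-i['cy'])/i['fy']*d,d],-1)
    T=np.array(i['T']); return P@T[:3,:3].T+T[:3,3]
E
python3 - <<'E'
from h import *
a,d=grab('scene'); b,e=grab('side')
cv2.imwrite('pics/scene1.png',cv2.resize(a[:,:,::-1],(800,600)))
cv2.imwrite('pics/side1.png',cv2.resize(b[:,:,::-1],(800,600)))
for n in('scene','side'): print(ctrl.camera_info(n))
print(ctrl.camera_info('wrist')); print(ctrl.get_obs())
E
```

```text
pics
{'fx': 350.9754219741617, 'fy': 350.9754219741617, 'cx': 256.22799567084735, 'cy': 188.58915108785584, 'T': array([[-0.88870247,  0.26234776, -0.37600741,  0.88828643],
       [ 0.45847506,  0.50328251, -0.73246661,  0.61067233],
       [-0.00292302, -0.82333491, -0.56754831,  0.61501693],
       [ 0.        ,  0.        ,  0.        ,  1.        ]])}
{'fx': 387.6395158622445, 'fy': 387.6395158622445, 'cx': 256.7420343898019, 'cy': 194.99904834065117, 'T': array([[ 0.96779065, -0.15366675,  0.19941863,  0.32220609],
       [-0.25175189, -0.58599267,  0.77021658, -0.77892195],
       [-0.00149882, -0.79561242, -0.60580412,  0.68683104],
       [ 0.        ,  0.        ,  0.        ,  1.        ]])}
{'fx': 297.3186396354542, 'fy': 297.3186396354542, 'cx': 255.67930333864174, 'cy': 189.92287821431628, 'hand_eye': array([[-9.04654812e-04, -2.85977926e-01,  9.58235779e-01,
        -1.76380416e-01],
       [ 9.99998982e-01,  7.98529211e-04,  1.18239753e-03,
        -1.00405025e-03],
       [-1.10331885e-03,  9.58235873e-01,  2.85976912e-01,
        -7.27006835e-02],
       [ 0.00000000e+00,  0.00000000e+00,  0.00000000e+00,
         1.00000000e+00]])}
{'time_s': 0.1, 'q': array([-2.06326413e-01,  1.81478491e-01,  1.60785011e+00, -2.57338684e-05,
        1.35380243e+00, -2.06271137e-01]), 'dq': array([-0.00066768, -0.00082052, -0.00493307,  0.00012666,  0.00240595,
       -0.00071422]), 'joint_efforts': array([-2.02498759e-04, -4.45872438e+01, -3.52238703e+01, -4.27332343e-04,
        4.16999465e-03,  3.20961749e-05]), 'eef_pos': array([5.74476333e-01, 1.02832640e-04, 1.95295659e-01]), 'eef_rot': array([ 0.49953707,  0.49970719,  0.50043778, -0.50031738]), 'wrist_force': array([-0.40423456, -0.66098137, -0.07200474]), 'torque': array([-0.01248216, -0.04120627,  0.00367859]), 'opening': 0.999979379080441}
```

View pics/scene1.png

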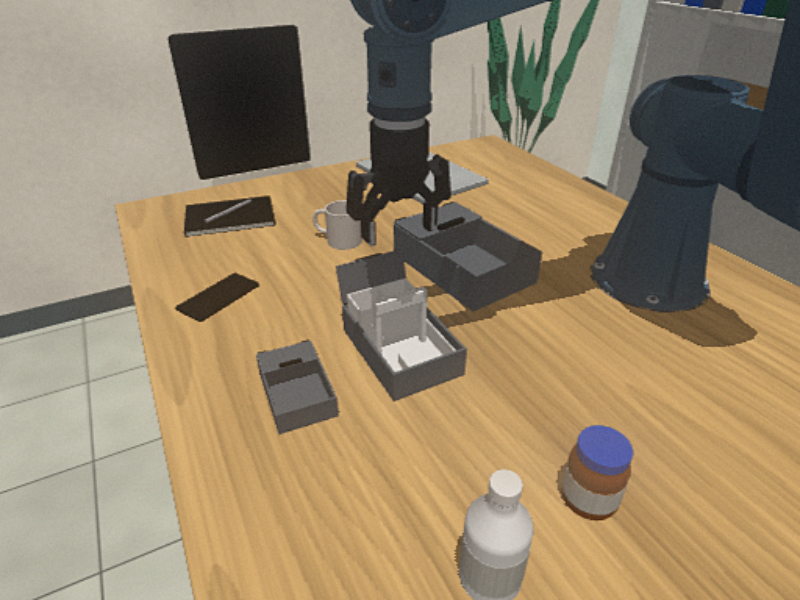

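View pics/side1.png

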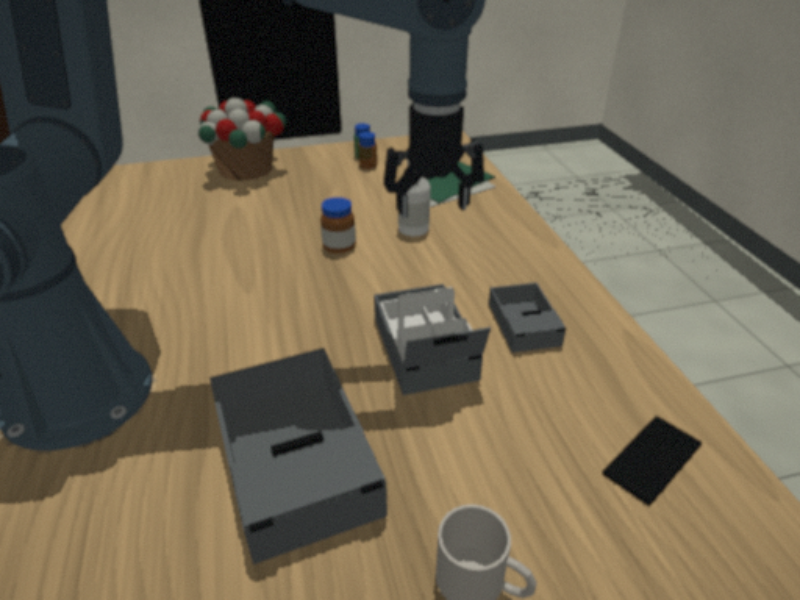

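Candidates in scene1: the large case (465,255), empty with its flap shut; the small case (298,385), empty with its flap shut; and the case holding the white insert (403,325), with its flap open. The last fits: it is the middle size, holds the insert, and has the pen box by the open flap. I'll confirm it in a crop and measure it from depth.

```bash
python3 - <<'E'
from h import *
ims=[]
for n,(r,c) in {'scene':((150,265),(200,310)),'side':((175,260),(225,330))}.items():
    z=np.load(f'pics/{n}.npz'); P=pts(n,z['d']); im=z['im']
    hsv=cv2.cvtColor(im,cv2.COLOR_RGB2HSV)
    m=np.zeros((384,512),bool); m[r[0]:r[1],c[0]:c[1]]=1; m&=z['d']>0
    Z=P[...,2]; desk=P[m&(hsv[...,1]>90)]; print(n,'desk z',np.median(desk[:,2]))
    g=hsv[...,1]<60
    k=m&g&(Z>.048)&(Z<.058); print('rim n',k.sum(),cv2.minAreaRect((P[k][:,:2]*1000).astype(np.float32)))
    k=m&g&(Z>.100)&(Z<.121)&(hsv[...,2]>110); q=P[k]; print('bar',len(q),q.mean(0) if len(q) else '',cv2.minAreaRect((q[:,:2]*1000).astype(np.float32)) if len(q) else '', np.percentile(q[:,2],[5,95]))
    k=m&g&(Z>.015); print('all',cv2.minAreaRect((P[k][:,:2]*1000).astype(np.float32)),P[k].max(0))
    cr=im[r[0]-10:r[1]+10,c[0]-10:c[1]+10,::-1]; ims.append(cv2.resize(cr,(400,430),interpolation=cv2.INTER_CUBIC))
cv2.imwrite('pics/crop1.png',np.hstack(ims))
E
```

```text
scene desk z 0.0007154011674179173
rim n 791 ((490.36041259765625, -98.64280700683594), (425.828125, 230.94725036621094), 44.79631805419922)
bar 292 [ 0.56262031 -0.0277827   0.11171731] ((560.3209228515625, -30.921232223510742), (16.082775115966797, 90.26392364501953), 88.83402252197266) [0.10115464 0.11866113]
all ((486.1078796386719, -125.05831909179688), (546.6989135742188, 343.9891662597656), 65.61409759521484) [0.74736248 0.07094509 0.2633165 ]
side desk z 0.00010842014884782092
rim n 411 ((554.88916015625, -33.46495819091797), (130.11782836914062, 205.95594787597656), 0.2631576359272003)
bar 193 [ 0.55918989 -0.03670464  0.11014139] ((555.5894165039062, -33.56911087036133), (15.494339942932129, 91.62704467773438), 89.04814147949219) [0.10094641 0.11707413]
all ((623.2286987304688, -44.09374237060547), (267.7609558105469, 227.96563720703125), 0.37017640471458435) [0.75647227 0.06967191 0.12801064]
```

View pics/crop1.png

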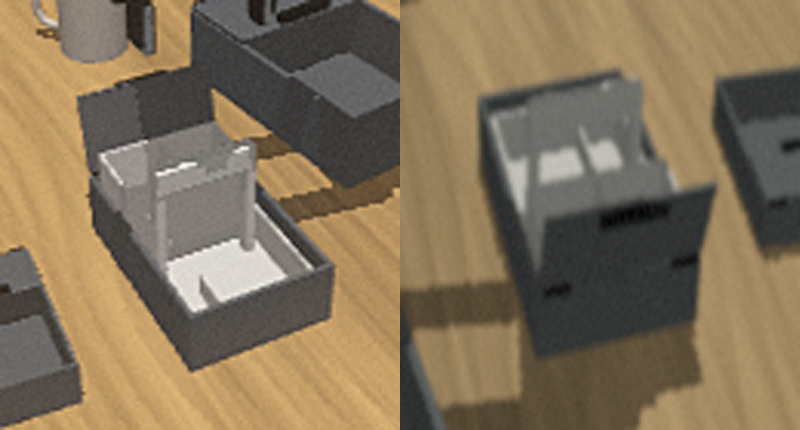

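The crop confirms it: this case has the insert, a tall box beside the open flap (world -y end), and the handle bar lies along world x. The sizes also match, with the rim at 130x206 mm and the bar at 16x91 mm, centred near (0.557,-0.033). Next I move above it with a quarter turn and look with the wrist camera.

Request:
step_arm(
  motion=[
    [-10,-4,8,10,0,0,0],
    [-20,-8,16,20,0,0,0],
    [-35,-12,24,30,0,0,0],
    [-55,-16,33,40,0,0,0],
    [-55,-16,33,50,0,0,0],
    [-55,-16,33,60,0,0,0],
    [-55,-16,33,70,0,0,0],
    [-55,-16,33,80,0,0,0],
    [-55,-16,33,90,0,0,0],
    [-55,-16,33,90,0,0,0],
  ],
)

```text
time_s: 1.35
eef_pos: [0.5587, -0.0329, 0.2506]
eef_rot: [-0.0, -0.707, -0.001, 0.707]
wrist_force: [-0.7, 0.6, -0.1]
opening: 1.001
```

```bash
cat >> h.py <<'E'
from scipy.spatial.transform import Rotation as Ro
def wrist():
    o=ctrl.get_obs(); im,d=ctrl.camera('wrist'); i=ctrl.camera_info('wrist')
    w,x,y,z=o['eef_rot']; T=np.eye(4); T[:3,:3]=Ro.from_quat([x,y,z,w]).as_matrix(); T[:3,3]=o['eef_pos']
    T=T@i['hand_eye']; v,u=np.mgrid[:384,:512]
    a=(u-i['cx'])/i['fx']; b=(v-i['cy'])/i['fy']; r=np.hypot(a,b)+1e-9
    s=np.sin(r)/r; ray=np.stack([a*s,b*s,np.cos(r)],-1)
    ray=ray/np.maximum(ray[...,2:],1e-3)
    return o,im,d,ray@T[:3,:3].T,T[:3,3]   # point = c + d*ray
E
python3 - <<'E'
from h import *
o,im,d,R,c=wrist(); np.savez('pics/w1.npz',im=im,d=d,R=R,c=c)
print(o['eef_pos'],o['eef_rot'],o['q'],c)
cv2.imwrite('pics/w1.png',cv2.resize(im[:,:,::-1],(800,600)))
P=c+d[...,None]*R; Z=P[...,2]; hsv=cv2.cvtColor(im,cv2.COLOR_RGB2HSV); near=(abs(P[...,0]-.557)<.12)&(abs(P[...,1]+.033)<.16)&(d>0)
print('desk',np.median(Z[near&(hsv[...,1]>90)]))
for nm,k in {'rim':near&(hsv[...,1]<70)&(hsv[...,2]<110)&(Z>.050)&(Z<.059),'bar':near&(hsv[...,1]<70)&(Z>.112)&(Z<.122)&(abs(P[...,1]+.033)<.03)}.items():
    print(nm,k.sum(),cv2.minAreaRect((P[k][:,:2]*1000).astype(np.float32)),P[k].min(0),P[k].max(0),np.median(Z[k]))
E
```

```text
[ 0.55871618 -0.03293045  0.25062167] [-4.55115885e-04 -7.06792687e-01 -6.19575949e-04  7.07420318e-01] [-2.70923299e-01  1.05888114e-01  1.58080947e+00 -1.42350833e-05
  1.45581253e+00  1.29835482e+00] [ 0.63049564 -0.03278607  0.42693932]
desk -0.0012983530032325552
rim 427 ((557.7977294921875, -33.21881103515625), (127.86395263671875, 195.6671142578125), 0.14876264333724976) [ 0.49411892 -0.13114449  0.05000157] [0.62193324 0.06477894 0.05899468] 0.053244762152791614
bar 1047 ((557.7944946289062, -32.520694732666016), (13.370352745056152, 90.49663543701172), 89.82665252685547) [ 0.51256315 -0.03911048  0.11226961] [ 0.60304691 -0.02570534  0.11760817] 0.11526688363273357
```

View pics/w1.png

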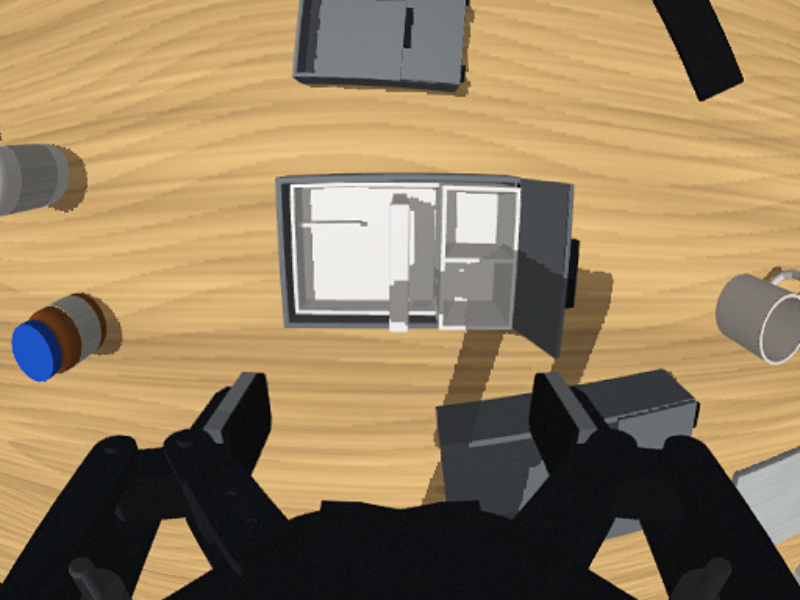

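Measured with the wrist camera: case centre (0.558,-0.033), yaw about 0.1°, rim z 53 mm; bar centre (0.5578,-0.0325), top 115 mm; the desk reads -1 mm. All of this agrees with the other views. In w1.png the insert's pen box (480,255) is by the flap (545,270), with the bar at (400,262). I go down and grip.

Request:
step_arm(
  motion=[
    [40,0,1,0,0,0,0],
    [80,0,1,0,0,0,0],
    [120,0,1,0,0,0,0],
    [145,0,1,0,0,0,0],
    [160,0,1,0,0,0,0],
    [160,0,1,0,0,0,0],
    [160,0,1,0,0,0,100],
    [160,0,1,0,0,0,180],
    [160,0,1,0,0,0,255],
    [160,0,1,0,0,0,255],
  ],
)

```text
time_s: 2.65
eef_pos: [0.5583, -0.0331, 0.0915]
eef_rot: [0.0, 0.707, -0.0, -0.707]
wrist_force: [0.2, -0.2, 0.5]
opening: 0.141
```

Request:
step_arm(
  motion=[
    [0,0,0,0,0,0,255],
    [0,0,0,0,0,0,255],
    [0,0,0,0,0,0,255],
    [0,0,0,0,0,0,255],
    [-5,0,0,0,0,0,255],
    [-10,0,0,0,0,0,255],
  ],
)

```text
time_s: 3.4
eef_pos: [0.5581, -0.033, 0.1015]
eef_rot: [0.0, 0.707, -0.0, -0.707]
wrist_force: [-0.6, 0.2, 0.9]
opening: -0.002
```

The opening reads 0, which does not fit a 14 mm bar in the fingers, so I look before going on.

```bash
python3 - <<'E'
from h import *
o,im,d,R,c=wrist(); print(o['eef_pos'],o['opening'],o['wrist_force'])
s,ds=grab('side')
a=cv2.resize(im[:,:,::-1],(800,600))[100:500,150:650]; b=cv2.resize(s[110:280,190:360,::-1],(300,400),interpolation=cv2.INTER_CUBIC)
cv2.imwrite('pics/chk1.png',np.hstack([a,b]))
E
```

```text
[ 0.5581112  -0.03299877  0.10151295] -0.0022090985898599804 [-0.6170785   0.15411462  0.91862489]
```

View pics/chk1.png

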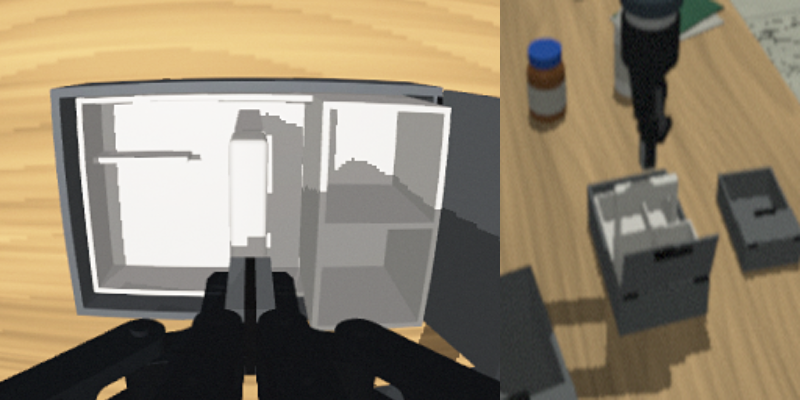

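```bash
python3 - <<'E'
from h import *
o,im,d,R,c=wrist(); i=ctrl.camera_info('wrist'); np.savez('pics/w2.npz',im=im,d=d,R=R,c=c)
Hi=np.linalg.inv(i['hand_eye'])
def pix(p):
    q=Hi[:3,:3]@p+Hi[:3,3]; t=np.arctan2(np.hypot(q[0],q[1]),q[2]); return (i['cx']+i['fx']*t*q[0]/np.hypot(q[0],q[1]),i['cy']+i['fy']*t*q[1]/np.hypot(q[0],q[1]),q[2])
print('TCP pix',pix(np.zeros(3)))
P=c+d[...,None]*R
for v in range(125,260,8): print(v,[ (im[v,u].tolist(),np.round(P[v,u]*1000).tolist()) for u in (256,)])
near=(abs(P[...,0]-.557)<.12)&(abs(P[...,1]+.033)<.16)&(d>0)
k=near&(im.min(2)>120)&(P[...,2]>.105)&(abs(P[...,1]+.033)<.03); print('bar',k.sum(),cv2.minAreaRect((P[k][:,:2]*1000).astype(np.float32)),P[k].min(0),P[k].max(0),np.median(P[k][:,2]))
E
```

```text
TCP pix (np.float64(255.50322259150684), np.float64(218.82185108101226), np.float64(0.18947073501837539))
125 [([236, 233, 230], [614.0, -34.0, 42.0])]
133 [([249, 249, 246], [604.0, -34.0, 8.0])]
141 [([141, 138, 135], [603.0, -33.0, 57.0])]
149 [([140, 138, 136], [603.0, -33.0, 97.0])]
157 [([245, 244, 242], [601.0, -33.0, 115.0])]
165 [([247, 245, 244], [596.0, -33.0, 116.0])]
173 [([246, 245, 243], [591.0, -33.0, 114.0])]
181 [([245, 244, 242], [587.0, -33.0, 115.0])]
189 [([245, 244, 242], [583.0, -33.0, 116.0])]
197 [([245, 244, 242], [578.0, -33.0, 116.0])]
205 [([246, 244, 243], [572.0, -33.0, 115.0])]
213 [([245, 244, 241], [568.0, -33.0, 116.0])]
221 [([157, 152, 149], [563.0, -33.0, 116.0])]
229 [([33, 32, 31], [569.0, -33.0, 142.0])]
237 [([15, 15, 18], [569.0, -33.0, 151.0])]
245 [([19, 20, 20], [630.0, -33.0, 279.0])]
253 [([18, 16, 17], [568.0, -33.0, 165.0])]
bar 1830 ((580.3516845703125, -32.282596588134766), (44.89739990234375, 13.937005043029785), 0.46418896317481995) [ 0.55784783 -0.03929999  0.10506578] [ 0.6027792  -0.02527575  0.14799275] 0.1153513444668586
```

```bash
python3 - <<'E'
from h import *
z=np.load('pics/side.npz'); im,d=z['im'],z['d']; P=pts('side',d)
T=np.array(ctrl.camera_info('side')['T']); i=ctrl.camera_info('side')
q=np.linalg.inv(T)@np.array([.5581,-.033,.1015,1]); print('TCP pix',i['cx']+i['fx']*q[0]/q[2],i['cy']+i['fy']*q[1]/q[2],q[2])
for v in range(150,200,3): print(v,[(int(im[v,u].mean()),np.round(P[v,u]*1000).astype(int).tolist()) for u in (271,275,279)])
E
```

```text
TCP pix 273.17669063879305 191.9583199301403 0.9761590509705497
150 [(20, [544, -51, 236]), (13, [547, -74, 249]), (42, [558, -68, 244])]
153 [(25, [545, -48, 226]), (23, [548, -69, 238]), (42, [555, -75, 241])]
156 [(17, [546, -46, 217]), (12, [550, -63, 226]), (41, [554, -80, 235])]
159 [(11, [546, -47, 209]), (29, [555, -48, 208]), (37, [553, -85, 231])]
162 [(15, [546, -48, 202]), (20, [544, -86, 225]), (31, [550, -93, 229])]
165 [(19, [547, -45, 191]), (13, [544, -84, 216]), (24, [552, -89, 218])]
168 [(17, [545, -52, 188]), (15, [546, -80, 205]), (21, [557, -75, 200])]
171 [(59, [549, -39, 170]), (19, [552, -61, 184]), (96, [649, 199, 0])]
174 [(64, [549, -39, 162]), (12, [558, -44, 164]), (128, [644, 183, 0])]
177 [(60, [550, -39, 153]), (16, [557, -47, 157]), (129, [639, 166, 0])]
180 [(60, [550, -38, 143]), (34, [558, -44, 146]), (137, [635, 154, -2])]
183 [(103, [582, 67, 56]), (88, [594, 67, 54]), (75, [605, 64, 53])]
186 [(88, [554, -28, 117]), (152, [563, -31, 118]), (188, [573, -32, 117])]
189 [(110, [551, -37, 115]), (112, [562, -36, 112]), (121, [571, -39, 113])]
192 [(112, [551, -38, 106]), (110, [562, -37, 103]), (109, [572, -37, 102])]
195 [(119, [551, -39, 98]), (110, [593, 59, 17]), (108, [605, 58, 16])]
198 [(126, [575, 39, 25]), (108, [591, 53, 11]), (119, [603, 52, 10])]
```

Both cameras put the shut fingertips at z≈0.137, about 36 mm above the reported TCP (0.1015). The fingers therefore closed above the bar, and the insert has not moved. I go by the measured tips: open, then go about 44 mm lower in stages while watching the force.

Request:
step_arm(
  motion=[
    [0,0,0,0,0,0,0],
    [0,0,0,0,0,0,0],
    [0,0,0,0,0,0,0],
    [0,0,0,0,0,0,0],
    [0,0,0,0,0,0,0],
    [10,0,0,0,0,0,0],
    [20,0,0,0,0,0,0],
    [20,0,0,0,0,0,0],
  ],
)

```text
time_s: 4.55
eef_pos: [0.5568, -0.0327, 0.0795]
eef_rot: [0.0, -0.706, -0.0, 0.708]
wrist_force: [0.3, 0.5, -0.3]
opening: 1.002
```

```bash
python3 - <<'E'
from h import *
s,d=grab('side'); o=ctrl.get_obs(); print(o['eef_pos'],o['opening'],o['wrist_force'])
P=pts('side',d); k=(d>0)&(s.max(2)<80)&(abs(P[...,0]-.558)<.06)&(abs(P[...,1]+.033)<.08)&(P[...,2]>.07)
for y0 in range(-110,50,10):
    q=P[k&(abs(P[...,1]*1000-y0-5)<5)]
    if len(q): print(y0,len(q),np.round(q[:,2].min(),3))
c=cv2.resize(s[100:270,180:380,::-1],(700,595),interpolation=cv2.INTER_CUBIC); cv2.imwrite('pics/chk2.png',c)
E
```

```text
[ 0.55735342 -0.03282443  0.08018893] 1.004947562923249 [-0.14528665  0.50168256 -0.27698167]
-110 313 0.176
-100 1122 0.154
-90 851 0.129
-80 407 0.127
-70 1199 0.184
-60 462 0.193
-50 223 0.202
-40 90 0.216
-30 33 0.117
-20 15 0.201
-10 38 0.187
0 81 0.132
10 246 0.128
20 185 0.189
30 15 0.175
40 2 0.181
```

View pics/chk2.png

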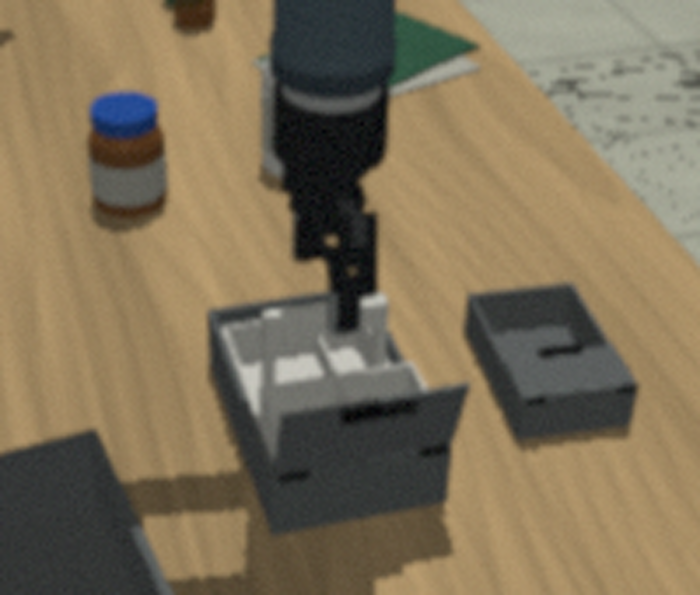

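The open tips are at z≈0.128 with the TCP at 0.080, so the offset is the same (36 + 13 mm), and the whole hand sits about 36 mm farther back than stated. The body has room. I go down 29 mm and grip.

Request:
step_arm(
  motion=[
    [10,0,0,0,0,0,0],
    [20,0,0,0,0,0,0],
    [29,0,0,0,0,0,0],
    [29,0,0,0,0,0,0],
    [29,0,0,0,0,0,255],
    [29,0,0,0,0,0,255],
    [29,0,0,0,0,0,255],
    [29,0,0,0,0,0,255],
    [29,0,0,0,0,0,255],
    [29,0,0,0,0,0,255],
  ],
)

```text
time_s: 5.85
eef_pos: [0.5583, -0.033, 0.0524]
eef_rot: [0.0, 0.707, -0.0, -0.707]
wrist_force: [0.3, 0.4, 3.3]
opening: 0.151
```

Request:
step_arm(
  motion=[
    [0,0,0,0,0,0,255],
    [0,0,0,0,0,0,255],
    [0,0,0,0,0,0,255],
  ],
)

```text
time_s: 6.22
eef_pos: [0.5583, -0.033, 0.0524]
eef_rot: [0.0, 0.707, -0.0, -0.707]
wrist_force: [-0.6, -0.7, 4.7]
opening: 0.154
```

It is gripped (opening 0.154 ≈ 13 mm). Lift straight up, gently at first.

Request:
step_arm(
  motion=[
    [-5,0,0,0,0,0,255],
    [-12,0,0,0,0,0,255],
    [-20,0,0,0,0,0,255],
    [-30,0,0,0,0,0,255],
    [-45,0,0,0,0,0,255],
    [-60,0,0,0,0,0,255],
    [-80,0,0,0,0,0,255],
    [-100,0,0,0,0,0,255],
    [-120,0,0,0,0,0,255],
    [-140,0,0,0,0,0,255],
  ],
)

```text
time_s: 7.48
eef_pos: [0.5581, -0.033, 0.1938]
eef_rot: [0.0, 0.707, -0.0, -0.707]
wrist_force: [-0.4, -0.2, -3.6]
opening: 0.155
```

Request:
step_arm(
  motion=[
    [-10,0,0,0,0,0,255],
    [-10,0,0,0,0,0,255],
    [-10,0,0,0,0,0,255],
  ],
)

```text
time_s: 7.85
eef_pos: [0.5574, -0.0328, 0.2013]
eef_rot: [0.0, -0.707, -0.0, 0.708]
wrist_force: [-0.1, -0.2, -2.9]
opening: 0.154
```

```bash
python3 - <<'E'
from h import *
s,d=grab('side'); P=pts('side',d); o,im,dw,R,c=wrist(); Q=c+dw[...,None]*R
print(o['eef_pos'],o['opening'],o['wrist_force'],o['q'])
m=(dw>0)&(im.min(2)>110)&(im.max(2).astype(int)-im.min(2)<35)&(abs(Q[...,0]-.558)<.13)&(abs(Q[...,1]+.033)<.15)&(Q[...,2]>.14)
print('white',m.sum(),np.percentile(Q[m],[1,50,99],axis=0).round(3).tolist())
for nm,lo,hi in(('penbox top',.20,.24),('bar',.245,.28)):
    k=m&(Q[...,2]>lo)&(Q[...,2]<hi); print(nm,k.sum(),cv2.minAreaRect((Q[k][:,:2]*1000).astype(np.float32)),np.percentile(Q[k][:,2],[5,50,95]))
cv2.imwrite('pics/chk3.png',np.hstack([cv2.resize(im[:,:,::-1],(400,300)),cv2.resize(s[:,:,::-1],(400,300))]))
E
```

```text
[ 0.55734361 -0.03282113  0.20105381] 0.15328227400529718 [-0.59941289 -0.54592006 -2.95099758] [-2.71390524e-01  1.40835611e-01  1.64250423e+00 -3.46622399e-05
  1.36010020e+00  1.29943315e+00]
white 35029 [[0.502, -0.123, 0.155], [0.574, -0.036, 0.166], [0.613, 0.057, 0.265]]
penbox top 6282 ((556.08642578125, -72.69610595703125), (105.80682373046875, 114.74858093261719), 89.77924346923828) [0.20235485 0.223042   0.2279627 ]
bar 4938 ((564.3019409179688, -29.290346145629883), (32.40174102783203, 78.13697052001953), 81.18478393554688) [0.26085882 0.26396378 0.26494567]
```

View pics/chk3.png

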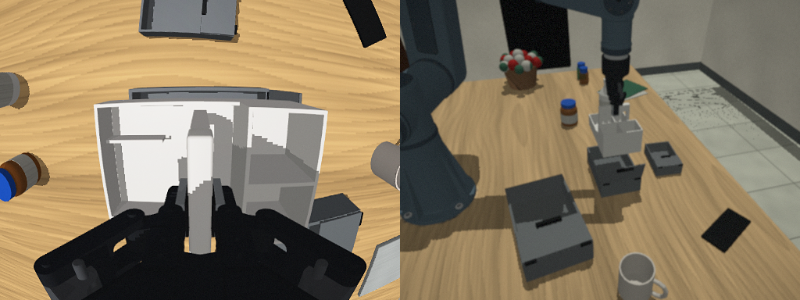

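Held level, underside at z≈0.152, and clear of the flap top (≤0.13). Now half a turn back (q6 1.30 → -1.84).

Request:
step_arm(
  motion=[
    [0,0,0,-6,0,0,255],
    [0,0,0,-14,0,0,255],
    [0,0,0,-24,0,0,255],
    [0,0,0,-34,0,0,255],
    [0,0,0,-44,0,0,255],
    [0,0,0,-54,0,0,255],
    [0,0,0,-64,0,0,255],
    [0,0,0,-74,0,0,255],
    [0,0,0,-84,0,0,255],
    [0,0,0,-90,0,0,255],
  ],
)

```text
time_s: 9.2
eef_pos: [0.5576, -0.0329, 0.2012]
eef_rot: [0.501, 0.499, 0.502, -0.499]
wrist_force: [0.1, -0.0, -2.5]
opening: 0.15
```

Request:
step_arm(
  motion=[
    [0,0,0,-10,0,0,255],
    [0,0,0,-20,0,0,255],
    [0,0,0,-30,0,0,255],
    [0,0,0,-40,0,0,255],
    [0,0,0,-50,0,0,255],
    [0,0,0,-60,0,0,255],
    [0,0,0,-70,0,0,255],
    [0,0,0,-79,0,0,255],
    [0,0,0,-86,0,0,255],
    [0,0,0,-90,0,0,255],
  ],
)

```text
time_s: 10.45
eef_pos: [0.5576, -0.0329, 0.2012]
eef_rot: [0.707, -0.001, 0.708, 0.001]
wrist_force: [0.6, 0.5, -3.4]
opening: 0.153
```

Request:
step_arm(
  motion=[
    [0,0,0,0,0,0,255],
    [0,0,0,0,0,0,255],
    [0,0,0,0,0,0,255],
  ],
)

```text
time_s: 10.82
eef_pos: [0.5579, -0.0329, 0.2019]
eef_rot: [0.707, 0.0, 0.707, -0.0]
wrist_force: [-0.2, -0.0, -2.6]
opening: 0.152
```

```bash
python3 - <<'E'
from h import *
o,im,dw,R,c=wrist(); Q=c+dw[...,None]*R; np.savez('pics/w3.npz',im=im,d=dw,R=R,c=c)
print(o['eef_pos'],o['eef_rot'],o['opening'],o['wrist_force'],o['q'])
near=(dw>0)&(abs(Q[...,0]-.558)<.13)&(abs(Q[...,1]+.033)<.15)
w=near&(im.min(2)>70)&(im.max(2).astype(int)-im.min(2)<35)
for nm,lo,hi in(('penbox top',.2225,.232),('low rim',.184,.196),('bar',.26,.268)):
    k=w&(Q[...,2]>lo)&(Q[...,2]<hi); p=Q[k]; print(nm,k.sum(),np.percentile(p,[0.5,99.5],axis=0).round(4).tolist(),np.median(p[:,2]))
k=w&(Q[...,2]>.222)&(Q[...,2]<.232)
print('yaw slope penbox outer edge rows:')
p=Q[k]
for x in np.arange(.50,.615,.01):
    q=p[abs(p[:,0]-x)<.004]
    if len(q): print(round(x,3),q[:,1].min().round(4),q[:,1].max().round(4))
cv2.imwrite('pics/w3.png',cv2.resize(im[:,:,::-1],(800,600)))
E
```

```text
[ 0.55794839 -0.03293487  0.20191463] [ 7.07012206e-01  3.04594084e-04  7.07201243e-01 -2.23107630e-04] 0.1516795890670079 [-0.17519373 -0.04777779 -2.64586866] [-2.71341912e-01  1.40238419e-01  1.64140106e+00  4.03684561e-05
  1.36024160e+00 -1.84140040e+00]
penbox top 3698 [[0.5004, -0.0358, 0.2226], [0.6126, 0.0591, 0.2298]] 0.22772378759914436
low rim 3639 [[0.5002, -0.1249, 0.1841], [0.612, 0.0568, 0.1959]] 0.1906806239326236
bar 4983 [[0.5113, -0.0447, 0.2607], [0.5875, -0.0211, 0.2673]] 0.2649774237284116
yaw slope penbox outer edge rows:
0.5 -0.0008 0.0599
0.51 -0.0389 0.0599
0.52 -0.0013 0.0591
0.53 -0.0013 0.0594
0.54 -0.0014 0.0593
0.55 -0.0013 0.0596
0.56 -0.0011 0.0593
0.57 -0.0011 0.059
0.58 -0.0013 0.0595
0.59 0.0554 0.0591
0.6 0.0553 0.0588
0.61 0.0305 0.0379
```

View pics/w3.png

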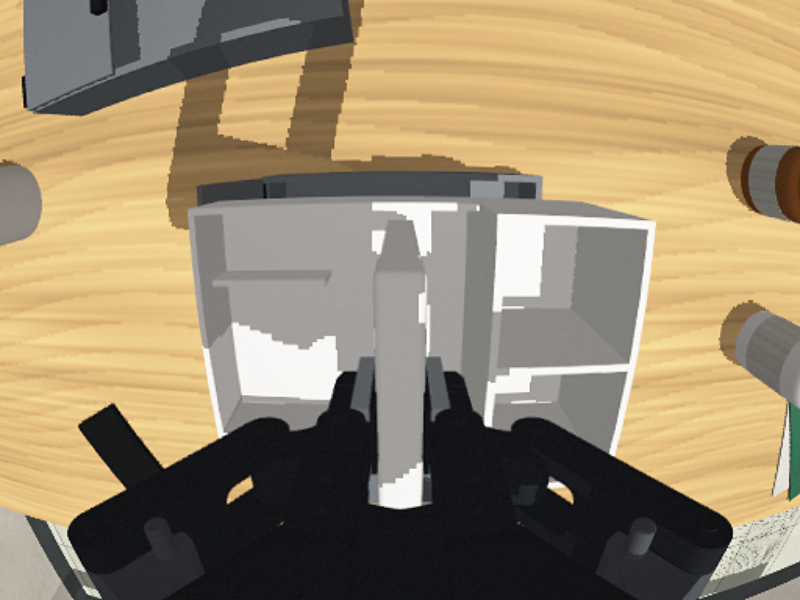

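The turn worked: the pen box (570,350) is now on +y and the low tray on the flap side. I compare insert and case edges within single views to cancel calibration bias before lowering.

```bash
python3 - <<'E'
from h import *
def load(n):
    z=np.load(n); return z['im'],z['c']+z['d'][...,None]*z['R'],z['d']
def edges(P,m,ax,cs,h=.003):   # min/max along other axis in slices
    o=1-ax; r=[]
    for s in cs:
        q=P[m&(abs(P[...,ax]-s)<h)]
        r.append((round(s,3),len(q),*(np.round([q[:,o].min(),q[:,o].max()],4) if len(q) else ())))
    return r
for n,zi in(('pics/w1.npz',0),('pics/w3.npz',.1485)):
    im,Q,d=load(n); sat=im.max(2).astype(int)-im.min(2); near=(d>0)&(abs(Q[...,0]-.558)<.1)&(abs(Q[...,1]+.033)<.14)&(sat<35)
    dark=near&(im.max(2)<120)&(Q[...,2]>.049)&(Q[...,2]<.060)
    w=near&(im.min(2)>100)&((abs(Q[...,2]-zi-.043)<.004)|(abs(Q[...,2]-zi-.080)<.004))
    print(n); print(' case by y',*edges(Q,dark,1,np.arange(-.11,.06,.03)),sep='\n  '); print(' case by x',*edges(Q,dark,0,(.50,.53,.56,.59,.61)),sep='\n  ')
    print(' ins by y',*edges(Q,w,1,np.arange(-.11,.06,.02)),sep='\n  '); print(' ins by x',*edges(Q,w,0,(.51,.53,.56,.59,.605)),sep='\n  ')
E
```

```text
pics/w1.npz
 case by y
  (np.float64(-0.11), 18, np.float64(0.5027), np.float64(0.6219))
  (np.float64(-0.08), 9, np.float64(0.617), np.float64(0.621))
  (np.float64(-0.05), 25, np.float64(0.4931), np.float64(0.6217))
  (np.float64(-0.02), 19, np.float64(0.4922), np.float64(0.6216))
  (np.float64(0.01), 14, np.float64(0.4945), np.float64(0.6207))
  (np.float64(0.04), 13, np.float64(0.4947), np.float64(0.6214))
 case by x
  (0.5, 54, np.float64(-0.1312), np.float64(0.0642))
  (0.53, 23, np.float64(-0.1307), np.float64(0.0646))
  (0.56, 26, np.float64(-0.1299), np.float64(0.0645))
  (0.59, 10, np.float64(0.0631), np.float64(0.0643))
  (0.61, 8, np.float64(-0.1302), np.float64(0.0645))
 ins by y
  (np.float64(-0.11), 55, np.float64(0.5002), np.float64(0.6135))
  (np.float64(-0.09), 57, np.float64(0.4999), np.float64(0.6144))
  (np.float64(-0.07), 90, np.float64(0.5001), np.float64(0.6141))
  (np.float64(-0.05), 28, np.float64(0.501), np.float64(0.6136))
  (np.float64(-0.03), 17, np.float64(0.6033), np.float64(0.6135))
  (np.float64(-0.01), 22, np.float64(0.5011), np.float64(0.6136))
  (
[... 1145 characters left out ...]
 np.float64(0.5031))
  (np.float64(-0.05), 46, np.float64(0.5002), np.float64(0.5029))
  (np.float64(-0.03), 93, np.float64(0.5003), np.float64(0.512))
  (np.float64(-0.01), 45, np.float64(0.5008), np.float64(0.5035))
  (np.float64(0.01), 176, np.float64(0.5003), np.float64(0.5595))
  (np.float64(0.03), 195, np.float64(0.5003), np.float64(0.6148))
  (np.float64(0.05), 151, np.float64(0.5004), np.float64(0.6106))
 ins by x
  (0.51, 357, np.float64(-0.1249), np.float64(0.0599))
  (0.53, 248, np.float64(-0.1247), np.float64(0.0594))
  (0.56, 481, np.float64(-0.1249), np.float64(0.0593))
  (0.59, 116, np.float64(-0.1251), np.float64(0.0591))
  (0.605, 70, np.float64(-0.1248), np.float64(0.0569))
```

x: insert at 0.557 against case 0.5567, which is fine. In y the case ends are unclear, so I read pixel profiles in w1 across both ends.

```bash
python3 - <<'E'
from h import *
z=np.load('pics/w1.npz'); Q=z['c']+z['d'][...,None]*z['R']; im=z['im']
c,R=z['c'],z['R']
for v in (150,):
  for u in list(range(172,192))+list(range(318,340)):
    r=R[v,u]; p=c+r*(.055-c[2])/r[2]
    print(u,int(im[v,u].mean()),np.round(Q[v,u]*1000,1).tolist(),'z55 y',round(p[1]*1000,1))
o=cv2.resize(im[105:225,165:380,::-1],(800,446),interpolation=cv2.INTER_NEAREST); cv2.imwrite('pics/w1crop.png',o)
E
```

```text
172 166 [565.0, 91.2, 0.3] z55 y 75.3
173 166 [564.8, 90.1, -1.0] z55 y 74.0
174 167 [564.6, 88.9, -2.3] z55 y 72.6
175 167 [564.8, 86.9, -0.9] z55 y 71.3
176 170 [564.4, 85.9, -2.8] z55 y 69.9
177 153 [564.7, 83.8, -1.1] z55 y 68.5
178 119 [573.2, 67.4, 54.3] z55 y 67.2
179 124 [573.2, 65.9, 54.7] z55 y 65.8
180 126 [573.0, 64.9, 53.4] z55 y 64.5
181 71 [572.8, 63.9, 52.3] z55 y 63.2
182 43 [571.8, 64.1, 46.1] z55 y 61.8
183 46 [571.0, 63.9, 41.4] z55 y 60.5
184 44 [570.3, 63.6, 37.0] z55 y 59.1
185 40 [569.3, 63.8, 30.3] z55 y 57.8
186 116 [568.5, 63.5, 25.5] z55 y 56.5
187 253 [570.8, 58.6, 40.3] z55 y 55.1
188 240 [571.1, 56.7, 42.6] z55 y 53.8
189 95 [570.7, 55.9, 40.0] z55 y 52.5
190 104 [569.6, 56.0, 33.4] z55 y 51.2
191 108 [568.6, 56.0, 27.2] z55 y 49.8
318 129 [567.2, -121.4, 15.5] z55 y -112.9
319 134 [568.1, -121.7, 20.9] z55 y -114.2
320 134 [569.0, -121.8, 26.8] z55 y -115.5
321 137 [569.8, -122.2, 31.5] z55 y -116.9
322 137 [570.9, -121.9, 38.8] z55 y -118.2
323 136 [571.6, -122.3, 43.2] z55 y -119.5
324 134 [572.9, -121.7, 51.4] z55 y -120.8
325 137 [574.2, -121.0, 59.7] z55 y -122.2
326 134 [575.0, -121.1, 64.8] z55 y -123.5
327 137 [575.8, -121.2, 69.5] z55 y -124.8
328 130 [576.5, -121.4, 74.0] z55 y -126.2
329 212 [577.1, -121.7, 77.6] z55 y -127.5
330 240 [577.2, -122.8, 78.4] z55 y -128.8
331 240 [577.2, -124.2, 78.0] z55 y -130.2
332 63 [574.7, -129.9, 61.1] z55 y -131.5
333 70 [574.8, -131.1, 61.6] z55 y -132.9
334 75 [575.3, -131.5, 65.1] z55 y -134.2
335 74 [575.5, -132.6, 65.8] z55 y -135.6
336 76 [576.1, -132.8, 69.9] z55 y -136.9
337 72 [576.4, -133.7, 71.1] z55 y -138.3
338 74 [577.0, -133.9, 74.9] z55 y -139.7
339 75 [577.2, -134.9, 76.0] z55 y -141.0
```

Case y from its +y wall (outer 68.0, inner 63.7 mm) is -0.0317, against insert -0.0327. I shift +1 mm in y and lower to just above the rim, then continue slowly with force checks.

Request:
step_arm(
  motion=[
    [10,1,0,0,0,0,255],
    [25,1,0,0,0,0,255],
    [40,1,0,0,0,0,255],
    [55,1,0,0,0,0,255],
    [70,1,0,0,0,0,255],
    [80,1,0,0,0,0,255],
    [88,1,0,0,0,0,255],
    [92,1,0,0,0,0,255],
    [92,1,0,0,0,0,255],
  ],
)

```text
time_s: 12.0
eef_pos: [0.558, -0.032, 0.11]
eef_rot: [0.707, 0.0, 0.707, -0.0]
wrist_force: [-0.1, 0.2, -2.0]
opening: 0.156
```

Request:
step_arm(
  motion=[
    [3,0,0,0,0,0,255],
    [6,0,0,0,0,0,255],
    [9,0,0,0,0,0,255],
    [12,0,0,0,0,0,255],
    [14,0,0,0,0,0,255],
    [14,0,0,0,0,0,255],
  ],
)

```text
time_s: 12.75
eef_pos: [0.5579, -0.0319, 0.0959]
eef_rot: [0.707, 0.0, 0.707, 0.0]
wrist_force: [-0.2, -0.2, -3.1]
opening: 0.15
```

It is below the rim with the weight unchanged, so the insert is entering cleanly.

Request:
step_arm(
  motion=[
    [6,0,0,0,0,0,255],
    [12,0,0,0,0,0,255],
    [18,0,0,0,0,0,255],
    [24,0,0,0,0,0,255],
    [30,0,0,0,0,0,255],
    [35,0,0,0,0,0,255],
    [38,0,0,0,0,0,255],
    [38,0,0,0,0,0,255],
  ],
)

```text
time_s: 13.75
eef_pos: [0.5579, -0.032, 0.0578]
eef_rot: [0.707, 0.0, 0.707, 0.0]
wrist_force: [0.8, 0.7, -4.0]
opening: 0.152
```

Request:
step_arm(
  motion=[
    [2,0,0,0,0,0,255],
    [3,0,0,0,0,0,255],
    [4,0,0,0,0,0,255],
    [5,0,0,0,0,0,255],
    [5,0,0,0,0,0,255],
  ],
)

```text
time_s: 14.38
eef_pos: [0.5579, -0.0319, 0.053]
eef_rot: [0.707, 0.0, 0.707, 0.0]
wrist_force: [-0.1, 0.1, -3.4]
opening: 0.154
```

Request:
step_arm(
  motion=[
    [0.5,0,0,0,0,0,255],
    [1,0,0,0,0,0,255],
    [1.5,0,0,0,0,0,255],
    [1.5,0,0,0,0,0,255],
    [1.5,0,0,0,0,0,255],
  ],
)

```text
time_s: 15.0
eef_pos: [0.5581, -0.032, 0.0524]
eef_rot: [0.707, -0.0, 0.707, -0.0]
wrist_force: [-3.5, 0.1, 5.0]
opening: 0.154
```

Floor contact (weight -3 N → +5 N) at the same TCP height as the pick, so it is seated. I release, rise and check.

Request:
step_arm(
  motion=[
    [0,0,0,0,0,0,150],
    [0,0,0,0,0,0,60],
    [0,0,0,0,0,0,0],
    [0,0,0,0,0,0,0],
    [0,0,0,0,0,0,0],
    [-10,0,0,0,0,0,0],
    [-40,0,0,0,0,0,0],
    [-80,0,0,0,0,0,0],
    [-120,0,0,0,0,0,0],
    [-160,0,0,0,0,0,0],
  ],
)

```text
time_s: 16.25
eef_pos: [0.558, -0.032, 0.2138]
eef_rot: [0.707, -0.0, 0.707, -0.0]
wrist_force: [0.5, 0.3, -0.6]
opening: 1.002
```

Request:
step_arm(
  motion=[
    [-20,0,0,0,0,0,150],
    [-35,0,0,0,0,0,255],
    [-40,0,0,0,0,0,255],
    [-40,0,0,0,0,0,255],
    [-40,0,0,0,0,0,255],
  ],
)

```text
time_s: 16.88
eef_pos: [0.5574, -0.0318, 0.2504]
eef_rot: [0.706, 0.0, 0.708, 0.0]
wrist_force: [0.2, 0.6, 0.4]
opening: -0.0
```

```bash
python3 - <<'E'
from h import *
o,im,dw,R,c=wrist(); Q=c+dw[...,None]*R; np.savez('pics/w4.npz',im=im,d=dw,R=R,c=c)
print(o['eef_pos'],o['wrist_force'],o['opening'],o['q'])
near=(dw>0)&(abs(Q[...,0]-.558)<.13)&(abs(Q[...,1]+.033)<.17); sat=im.max(2).astype(int)-im.min(2)
w=near&(im.min(2)>70)&(sat<35)
for nm,lo,hi in(('penbox top',.075,.084),('low rim',.038,.048),('bar',.111,.122)):
    p=Q[w&(Q[...,2]>lo)&(Q[...,2]<hi)]; print(nm,len(p),np.percentile(p,[1,99],axis=0).round(4).tolist(),np.median(p[:,2]))
# flap: dark points beyond hinge
f=near&(im.max(2)<130)&(sat<40)&(Q[...,1]<-.125)&(Q[...,2]>.056)&(abs(Q[...,0]-.557)<.06)
p=Q[f]; print('flap',len(p),p.min(0),p.max(0)); 
if len(p)>20: print('slope dz/dy',np.polyfit(p[:,2],p[:,1],1))
cv2.imwrite('pics/w4.png',cv2.resize(im[:,:,::-1],(800,600)))
E
```

```text
[ 0.55742533 -0.03183212  0.2503901 ] [0.15775967 0.6343824  0.36282864] -0.0004951090446136772 [-2.69634385e-01  1.03839067e-01  1.58350935e+00  1.26597805e-05
  1.45628665e+00 -1.84041028e+00]
penbox top 1096 [[0.5008, -0.1363, 0.0753], [0.6148, 0.0601, 0.0834]] 0.07855853276761277
low rim 1010 [[0.5016, -0.1245, 0.0382], [0.6163, 0.0574, 0.0477]] 0.04160214818925337
bar 1374 [[0.5124, -0.1468, 0.1115], [0.6163, -0.0258, 0.121]] 0.11552170662711064
flap 3567 [ 0.49703831 -0.15858045  0.05600768] [ 0.61695646 -0.12599657  0.12611633]
slope dz/dy [-0.307699   -0.11071692]
```

View pics/w4.png

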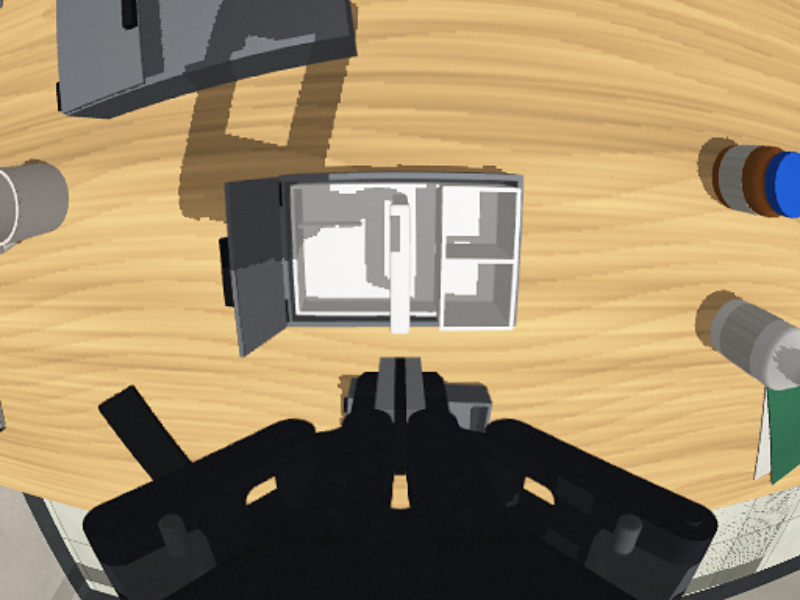

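The insert is home: pen-box top 0.0786 and low-tray rim 0.0416, both about 1.4 mm low, as was the desk. The tray is at the flap end (flap at (260,265), angle ≈1.87). I go round to the flap's outer side with shut fingers, offset 38 mm in x to miss the lip, and come down behind it.

Request:
step_arm(
  motion=[
    [0,-30,10,0,0,0,255],
    [0,-75,20,0,0,0,255],
    [0,-120,38,0,0,0,255],
    [0,-168,38,0,0,0,255],
    [0,-168,38,0,0,0,255],
    [40,-168,38,0,0,0,255],
    [90,-168,38,0,0,0,255],
    [140,-168,38,0,0,0,255],
    [175,-168,38,0,0,0,255],
    [191,-168,38,0,0,0,255],
  ],
)

```text
time_s: 18.18
eef_pos: [0.5943, -0.1981, 0.0577]
eef_rot: [0.706, 0.001, 0.709, 0.001]
wrist_force: [-0.0, 0.2, -0.2]
opening: -0.001
```

Request:
step_arm(
  motion=[
    [0,0,0,0,0,0,255],
    [0,0,0,0,0,0,255],
  ],
)

```text
time_s: 18.42
eef_pos: [0.5973, -0.2004, 0.0625]
eef_rot: [0.708, -0.001, 0.706, -0.0]
wrist_force: [-0.1, 0.8, 1.1]
opening: 0.001
```

```bash
python3 - <<'E'
from h import *
s,d=grab('side'); P=pts('side',d); o=ctrl.get_obs(); print(o['eef_pos'],o['wrist_force'])
k=(d>0)&(s.max(2)<90)&(abs(P[...,0]-.595)<.03)&(abs(P[...,1]+.20)<.03)&(P[...,2]>.06)
p=P[k]; print('finger',len(p),p[:,2].min())
for z0 in range(80,200,10):
    q=p[abs(p[:,2]*1000-z0-5)<5]
    if len(q): print(z0,len(q),q.min(0).round(3),q.max(0).round(3))
cv2.imwrite('pics/chk5.png',cv2.resize(s[100:300,180:400,::-1],(660,600),interpolation=cv2.INTER_CUBIC))
E
```

```text
[ 0.59744862 -0.20058061  0.06273346] [ 0.79181585 -0.10830104  0.6069954 ]
finger 1000 0.09800700692929909
90 2 [ 0.593 -0.207  0.098] [ 0.596 -0.205  0.1  ]
100 24 [ 0.584 -0.212  0.101] [ 0.602 -0.197  0.109]
110 38 [ 0.584 -0.214  0.11 ] [ 0.602 -0.193  0.12 ]
120 37 [ 0.584 -0.214  0.12 ] [ 0.602 -0.193  0.13 ]
130 14 [ 0.583 -0.211  0.13 ] [ 0.589 -0.189  0.14 ]
140 48 [ 0.582 -0.229  0.141] [ 0.603 -0.172  0.15 ]
150 27 [ 0.583 -0.229  0.15 ] [ 0.595 -0.171  0.16 ]
160 51 [ 0.578 -0.228  0.16 ] [ 0.601 -0.17   0.17 ]
170 40 [ 0.578 -0.226  0.17 ] [ 0.595 -0.186  0.18 ]
180 43 [ 0.578 -0.228  0.18 ] [ 0.595 -0.182  0.19 ]
190 63 [ 0.575 -0.23   0.19 ] [ 0.585 -0.182  0.2  ]
```

View pics/chk5.png

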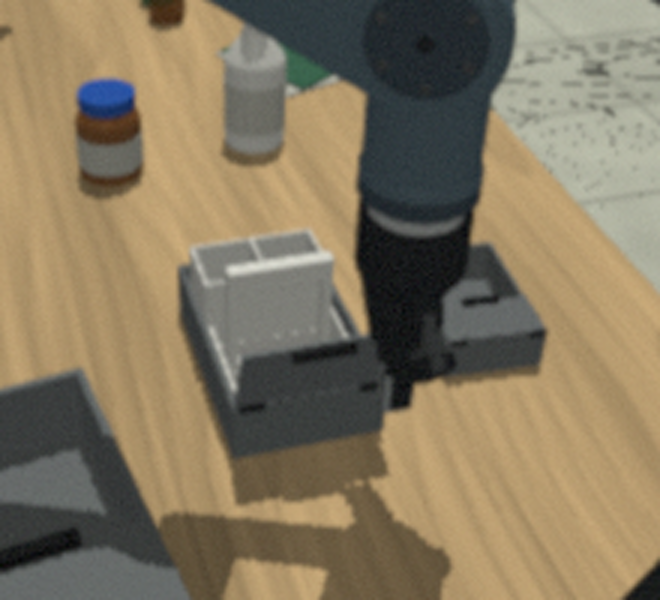

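The fingertip is behind the flap at x 0.583-0.602, y -0.200, tip z≈0.098. Push it past upright first.

Request:
step_arm(
  motion=[
    [0,12,0,0,0,0,255],
    [0,24,0,0,0,0,255],
    [0,34,0,0,0,0,255],
    [0,44,0,0,0,0,255],
    [0,54,0,0,0,0,255],
    [0,64,0,0,0,0,255],
    [0,73,0,0,0,0,255],
    [0,81,0,0,0,0,255],
    [0,89,0,0,0,0,255],
  ],
)

```text
time_s: 19.6
eef_pos: [0.596, -0.1105, 0.0606]
eef_rot: [0.707, 0.0, 0.707, -0.0]
wrist_force: [-0.5, -1.3, 0.6]
opening: 0.002
```

Request:
step_arm(
  motion=[
    [5,5,0,0,0,0,255],
    [11,10,0,0,0,0,255],
    [16,14,0,0,0,0,255],
    [20,17,0,0,0,0,255],
    [26,19,0,0,0,0,255],
    [31,20,0,0,0,0,255],
    [31,20,0,0,0,0,255],
  ],
)

```text
time_s: 20.48
eef_pos: [0.5955, -0.0907, 0.0289]
eef_rot: [0.707, 0.0, 0.708, 0.0]
wrist_force: [-0.6, 0.0, -0.2]
opening: 0.003
```

Request:
step_arm(
  motion=[
    [2,0,0,0,0,0,255],
    [4,0,0,0,0,0,255],
    [6,0,0,0,0,0,255],
    [6,0,0,0,0,0,255],
  ],
)

```text
time_s: 20.98
eef_pos: [0.5962, -0.091, 0.0247]
eef_rot: [0.707, -0.0, 0.707, 0.0]
wrist_force: [-4.5, 1.4, 8.4]
opening: -0.002
```

It presses at 8 N with the tip at z≈0.061, the top of the shut flap. I back off and check.

Request:
step_arm(
  motion=[
    [-10,0,0,0,0,0,255],
    [-40,0,0,0,0,0,255],
    [-90,0,0,0,0,0,255],
    [-150,0,0,0,0,0,255],
    [-200,0,0,0,0,0,255],
    [-225,0,0,0,0,0,255],
    [-225,0,0,0,0,0,255],
    [-225,0,0,0,0,0,255],
  ],
)

```text
time_s: 21.98
eef_pos: [0.5953, -0.0907, 0.247]
eef_rot: [0.706, 0.0, 0.708, 0.0]
wrist_force: [0.2, -0.5, -0.9]
opening: 0.004
```

```bash
python3 - <<'E'
from h import *
o,im,dw,R,c=wrist(); Q=c+dw[...,None]*R; print(o['time_s'],o['eef_pos'],o['wrist_force'])
sat=im.max(2).astype(int)-im.min(2); ok=(dw>0)&(sat<40)
f=ok&(im.max(2)<150)&(abs(Q[...,0]-.557)<.058)&(Q[...,1]>-.128)&(Q[...,1]<-.078)&(Q[...,2]>.04)&(Q[...,2]<.1)
p=Q[f]; print('flap',len(p),np.polyfit(p[:,1],p[:,2],1),np.median(p[:,2]))
w=ok&(im.min(2)>70)&(abs(Q[...,0]-.558)<.07)&(Q[...,1]>-.06)&(Q[...,1]<.07)
for nm,lo,hi in(('penbox',.075,.084),('bar',.111,.122)):
    q=Q[w&(Q[...,2]>lo)&(Q[...,2]<hi)]; print(nm,len(q),np.percentile(q,[1,99],axis=0).round(4).tolist(),np.median(q[:,2]))
s,d=grab('side')
cv2.imwrite('pics/fin.png',np.hstack([cv2.resize(im[:,:,::-1],(400,300)),cv2.resize(s[:,:,::-1],(400,300))]))
E
```

```text
21.975 [ 0.59525537 -0.0907439   0.24695698] [ 0.17995518 -0.49406021 -0.92371968]
flap 3625 [-0.0013271   0.05847061] 0.058621602145640384
penbox 950 [[0.5013, -0.038, 0.0752], [0.6152, 0.0599, 0.0805]] 0.07834621733235358
bar 1127 [[0.5131, -0.0394, 0.1121], [0.6025, -0.0255, 0.1171]] 0.11544071437250009
```

View pics/fin.png

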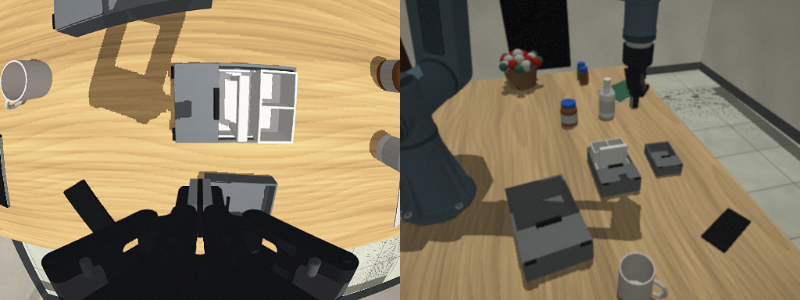

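The flap is flat (slope 0.001, top 0.0586 with the -1.4 mm bias, so 0.060), the insert is home, and the bystanders stand as before. I hand in.

```bash
python3 -c "
from bench import ctrl
print(ctrl.hand_in())"
```

```text
the job is handed in; nothing more can be done
None
```

The insert is back in the case with its low tray at the flap end, and the flap is shut flat over the tray. I handed the job in at about 22 s of the 64 s allowed; hand-in gives no verdict.

**Moves:** I lifted the insert about 149 mm by its handle, turned it half a turn and lowered it until it touched the floor. Then I released it and pushed the flap shut with the closed fingers.

**Last checks:**
- **Insert:** the pen-box top read 78.3 mm and the handle top 115.4 mm. Both are about 1.6 mm under nominal, close to the camera's -1.3 mm reading of the desk, so it is fully down. From the wrist-camera edges it is within about 1–2 mm of the case centre.
- **Flap:** slope 0.001 rad, and its top is at the shut height once the same bias is allowed for.
- **Robot:** clear of everything, with wrist force near zero.
- **Bottles and mug:** they look unmoved in the last picture; I did not measure them.

**What disagreed:**
- **Fingertips:** they sit about 36 mm farther back than the stated TCP, as two cameras showed. My first grip closed in the air above the handle without moving the insert, and I corrected for it afterwards.
- **Case position along y:** one measurement was about 1 mm off (-33 against -32 mm), so I shifted the insert 1 mm before lowering it.

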